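# Set the lot coder to 4-0-7 and stamp a carton

## Robot

A 6-joint arm with a two-finger parallel gripper is mounted at the origin on the work surface. World frame = base frame: x ahead of the robot, y to its left, z up, the work surface at z = 0. Lengths are in m, angles in rad, forces in N, time in s.
With the tool pointing down it reaches from about 0.3 to 0.775 m from the base axis. Payload 14.6 kg.
Tool frame: the origin (TCP) lies at the very end of the fingers, on their centre line; the grasp point (between the pads) lies 19 mm behind it; z points along the fingers, y is the line along which they close (so a half turn about z gives the same grasp; the last joint's range is limited). The gripper opens to 94 mm and grips with 3 to 60 N. Pads are 16 mm wide; open, the fingers measure 119 mm over their backs; the gripper's body (75 mm by 177 mm) begins 78 mm behind the grasp point.
Start: joints at [-1.232, 0.3, 1.521, -0, 1.321, -0.067], TCP at [0.217, -0.505, 0.205] pointing down, gripper open.
Joint ranges: [-3.03, 3.03], [-0.79, 2.21], [0.23, 2.52], [-1.04, 4.18], [0, 3.07], [-2.55, 2.55]. Speed limits (rad/s): [2.22, 2.22, 2.57, 3.14, 3.14, 3.14].

## Interface

Orientations are given as [roll, pitch, yaw] about the fixed x, y, z axes, in that order (R = Rz(yaw) Ry(pitch) Rx(roll)).
In Python, from station import ctrl gives the robot as it stands.
- The arm moves only by the shell command python3 -m pendant 'ROWS' [OPENING] [FORCE]. ROWS is JSON, a list of rows, each a list of 2 entries, a list of its own where there are three numbers: the shift along the world's x, y, z in cm, then the turn about the world's z in rad. A call has 1 to 20 rows; each row shifts and turns the commanded pose from where the row before left it; what a row does not reach is not made up. A row lasts 1/12 s, in which the tool goes at most 41.7 mm and 7.16 degrees, less where a joint would pass 70% of its speed; a pose out of reach is approached as far as the arm can. A call is refused whole if a number of a shift passes 4.17 or a number of a turn 0.125, either way. A call with a gripper value outside its range is refused whole. OPENING is the opening, from 0 (shut) to 1 (fully open), set as the call begins (- or left out, the last holds). The fingers move at their own pace and stop on an object; FORCE is the grip in N (left out, the last holds). Time passes only in rows, so rows that do not move let the fingers close. It gives the time, the measured TCP pose, the force, the opening and the grip force at its end, in the units of the state.
- ctrl.get_obs(): the state, without advancing time (a new reading comes with each control period).
- ctrl.camera(name): name is "scene" or "top" or "wrist"; returns a dict with "color" (480x640x3 uint8, red, green, blue), "intrinsics" (3x3 intrinsics, pixels), "camera_from_world" (4x4, takes a point from world to camera coordinates). Camera axes: x right, y down, z forward; pixel columns grow to the right and rows downward; lengths in m; the calibration is good to about 2 mm. A picture is of the moment at which its call begins. There is no depth.
- ctrl.hand_in(): hands the job in; it is judged then, once.
The state is a dict: "time_s": time; "qpos": joint angles; "joint_vel": joint speeds; "tau": joint torques, N m; "ee_pos": TCP position; "eef_rot": TCP orientation; "force": force on the tool from outside, world axes, zero at the start; "moment": the same for the moment, N m; "grip_width": finger opening in m; "grip_force": force on a finger pad.
Only numpy, scipy, OpenCV 4.12 (cv2) and the standard library are available. Lean on these libraries where they do the work, as an engineer would, in place of code of your own. Each camera call takes 0.05 s, during which the arm holds its last target. There are 200 camera calls.

## Task

This kraft carton is from lot 407: roll the coder's three digit wheels so that they show 4, 0, 7 from left to right (seen from the coder's open front), each in its click, slide the carton home against the back stop of the bed, and then press the black palm knob to stamp the lot firmly on its label and let the head come back up. Roll the wheels with a light touch, so that the sprung head does not dip while the code is still wrong; never let the head touch a carton that is not home, do not crush the carton, and leave the other goods where they stand.

Things in the scene. Friction and masses are not known exactly. Their poses are not given: they have to be found in the camera images.
- coder: Bench lot coder, fixed: green base 220 (x) x 150 (y) x 20 mm with a bed on top (coder z = 20 mm), a grey sprung head over it on two posts at the rear (tops at z = 138, x = +82, y = +-34 mm). Origin: centre of the base's underside; z up, x from the open front to the rear, y to the left seen from the front. Spare carton and ink bottle stand beside it.
- stop (a point): Foot of the bed's steel back stop, middle of its front face: coder x = +30, y = 0, z = +20 mm; the stop is 70 mm wide and 25 mm high. Two side guides (inner faces at coder y = +-42.5 mm, 12 mm high, from x = -100 to +25 mm) lead the carton to it.
- wheels (a point): Nominal top of the middle digit wheel, head up: coder x = 0, y = 0, z = 135 mm. A point of the base, not of the wheels: the band-tension screws have shifted their axle, so all three tops stand up to 6 mm above or below it, differently each time; feel for them. Wheels 46 mm across, 14 wide, 30 mm apart, axle along coder y, 13 mm free above the cheeks between them.
- knob (a point): Top centre of the black mushroom palm knob, 36 mm across, behind the wheels: coder x = +82, y = 0, z = 150 mm with the head up. It moves with the head; press it straight down.
- head: Sprung head, 104 mm wide, from coder x = -30 to +100 mm. Origin: middle of its rubber type face underneath, coder z = 62 mm when up. Pressed on wheels or knob it sinks from about 11 N, 0.3 N more per mm; the type meets the carton after 12 mm (14 N) and the rest prints: 4 to 25 N on the carton is right (18 to 35 N on the knob). Springs lift it. Travel 18 mm.
- wheel_left (a joint): Turn of the left digit wheel, middle at coder y = +30 mm. Endless. Digit n faces up at n x 0.628 rad (a full turn, 6.283, more or less is the same); the value grows as the wheel's top rolls towards coder +x (to the rear); one digit is 14.5 mm of rim. Black numerals on cream cells, the 0 cell red, the 5 cell blue.
- wheel_middle (a joint): Turn of the middle digit wheel, middle at coder y = 0. Endless. Digit n faces up at n x 0.628 rad (a full turn, 6.283, more or less is the same); the value grows as the wheel's top rolls towards coder +x (to the rear); one digit is 14.5 mm of rim. Black numerals on cream cells, the 0 cell red, the 5 cell blue.
- wheel_right (a joint): Turn of the right digit wheel, middle at coder y = -30 mm. Endless. Digit n faces up at n x 0.628 rad (a full turn, 6.283, more or less is the same); the value grows as the wheel's top rolls towards coder +x (to the rear); one digit is 14.5 mm of rim. Black numerals on cream cells, the 0 cell red, the 5 cell blue.
- axle (a point): Nominal axle of the wheels: coder x = 0, y = 0, z = 112 mm (shifted like the tops). Rims are smooth: a fingertip pressed on top with some 4 to 9 N rolls the wheel by friction. A sprung click holds each digit; getting out of it takes about 1.5 N along the rim, and a wheel let go within a third of a digit drops into the click.
- carton: Kraft carton to stamp, 100 x 80 x 30 mm, about 0.25 kg, white label on top near its rear end. Origin: centre of its underside; x along its length. On the bed between the guides, front end sticking out, 25 to 45 mm short of the stop; home, its origin is at coder x = -20, z = +20 mm, its front face at x = -70 mm, 40 mm before the head. Sliding it takes about 2 N.
- spare_a: Other kraft carton, 100 x 80 x 30 mm, on the table to the left of the coder; leave it. Origin: centre of its underside.
- spare_b: Other kraft carton, 100 x 80 x 30 mm, further away on the right; leave it. Origin: centre of its underside.
- ink: Small blue ink bottle, 32 mm across, 62 mm tall, standing to the right of the coder; leave it. Origin: centre of its underside.
- honey: Amber jar, 68 mm across, 85 mm tall; leave it. Origin: centre of its underside.
- squash: Small orange squash, 92 mm across, 78 mm tall; leave it. Origin: centre of its underside.
- jam: Green jar with red cap, 60 mm across, 75 mm tall; leave it. Origin: centre of its underside.
Not all that is in view belongs to the job. Leave any green or turquoise look-alike of the carton alone.

How it is judged:
On the way, in this order (a step that is already met when the one before it is completed fails the run):
1. the three wheels show 4, 0, 7, each within 0.12 rad of its digit, with the head up ((value of joint wheel_left between -3.8899 and -3.6499 rad or value of joint wheel_left between 2.3933 and 2.6333 rad or value of joint wheel_left between 8.6765 and 8.9165 rad) and (value of joint wheel_middle between -6.4032 and -6.1632 rad or value of joint wheel_middle between -0.12 and 0.12 rad or value of joint wheel_middle between 6.1632 and 6.4032 rad) and (value of joint wheel_right between -2.005 and -1.765 rad or value of joint wheel_right between 4.2782 and 4.5182 rad or value of joint wheel_right between 10.5614 and 10.8014 rad) and z of head in the frame of coder above 0.06 m), for 0.2 s.
2. the head presses on the carton with 4 N or more, the carton home against the stop and the wheels at 4, 0, 7 ((value of joint wheel_left between -3.8899 and -3.6499 rad or value of joint wheel_left between 2.3933 and 2.6333 rad or value of joint wheel_left between 8.6765 and 8.9165 rad) and (value of joint wheel_middle between -6.4032 and -6.1632 rad or value of joint wheel_middle between -0.12 and 0.12 rad or value of joint wheel_middle between 6.1632 and 6.4032 rad) and (value of joint wheel_right between -2.005 and -1.765 rad or value of joint wheel_right between 4.2782 and 4.5182 rad or value of joint wheel_right between 10.5614 and 10.8014 rad) and x of carton in the frame of coder above -0.0225 m and angle between the x axis of carton and the x axis of coder, either way round below 0.07 rad and z of carton in the frame of coder below 0.024 m and contact force between head and carton above 4 N), for 0.1 s.
At the end, for the whole second after the job is handed in: wheels within 0.12 rad of 4, 0 and 7; the carton lying on the bed within 2.5 mm of the back stop, straight within 0.07 rad and at rest; the head back up within 2 mm of its rest height (all of step 1 and x of carton in the frame of coder above -0.0225 m and angle between the x axis of carton and the x axis of coder, either way round below 0.07 rad and z of carton in the frame of coder below 0.024 m and linear speed of carton below 0.01 m/s); the robot touches nothing.
It fails at once if the head is pushed down by more than 2 mm while the wheels do not show 4, 0, 7 (z of head in the frame of coder below 0.06 m and not ((value of joint wheel_left between -3.8899 and -3.6499 rad or value of joint wheel_left between 2.3933 and 2.6333 rad or value of joint wheel_left between 8.6765 and 8.9165 rad) and (value of joint wheel_middle between -6.4032 and -6.1632 rad or value of joint wheel_middle between -0.12 and 0.12 rad or value of joint wheel_middle between 6.1632 and 6.4032 rad) and (value of joint wheel_right between -2.005 and -1.765 rad or value of joint wheel_right between 4.2782 and 4.5182 rad or value of joint wheel_right between 10.5614 and 10.8014 rad))).
It fails at once if the head presses on the carton while it is not home (contact force between head and carton above 0.5 N and not (x of carton in the frame of coder above -0.0225 m and angle between the x axis of carton and the x axis of coder, either way round below 0.07 rad and z of carton in the frame of coder below 0.024 m)).
It fails at once if the carton is crushed: over 30 N from the head, or over 40 N from the robot (contact force between head and carton above 30 N or contact force between carton and the arm above 40 N or contact force between carton and the fingers above 40 N).
It fails at once if another carton, the ink bottle, a jar or the squash is moved by more than 20 mm (distance of any of spare_a, spare_b, ink, honey, squash, jam from where it was at the start of the episode above 0.02 m).
It also fails if it takes over 66 s, if anything falls off the work surface, if the arm or the gripper's body presses on something with over 40 N, if the wrist force passes 120 N, or if a joint passes its speed limit or range.

## Working session

There is one attempt and no reset: what is moved stays moved. The work goes in short steps, Python scripts to look and compute and a shell command to move; the robot and the scene stay as the last step left them, time stands still between calls to the robot, and variables do not carry over. Pictures are saved under pics/ and viewed, at most 10 in all, crops included, and the job is handed in when it is done.

```bash
mkdir -p pics; ls; python3 - <<'E'
from station import ctrl
import cv2
o=ctrl.get_obs();print(o)
for n in("scene","top"):
    c=ctrl.camera(n);cv2.imwrite(f"pics/{n}0.png",c["color"][:,:,::-1]);print(c["intrinsics"].tolist(),c["camera_from_world"].round(4).tolist())
E
```

```text
pics
{'time_s': 0.0, 'qpos': array([-1.23160697e+00,  3.00480719e-01,  1.52158815e+00, -1.58591789e-05,
        1.32068257e+00, -6.65959448e-02]), 'joint_vel': array([-0.00107959,  0.00090471, -0.00024235, -0.00199502, -0.00027922,
       -0.00191668]), 'tau': array([-9.12296559e-05, -5.31805158e+01, -3.52738166e+01,  7.08310073e-02,
        2.43772828e-02, -9.96318317e-05]), 'ee_pos': array([ 0.21701543, -0.5050904 ,  0.20487806]), 'eef_rot': array([-3.14043542e+00, -6.17857845e-05,  4.05789204e-01]), 'force': array([-0.70252604,  0.58168279, -0.33242945]), 'moment': array([ 0.04972959, -0.03752192, -0.01105667]), 'grip_force': 0.0, 'grip_width': 0.09402534780701573}
[[521.6536793713027, 0.0, 320.6971732012404], [0.0, 521.6536793713027, 247.17862282173536], [0.0, 0.0, 1.0]] [[0.5766, 0.817, -0.0105, -0.3066], [0.5404, -0.3909, -0.7451, -0.2245], [-0.6128, 0.4239, -0.6669, 1.5898], [0.0, 0.0, 0.0, 1.0]]
[[507.7942797723495, 0.0, 324.62763424657004], [0.0, 507.7942797723495, 235.86618261599406], [0.0, 0.0, 1.0]] [[0.0214, -0.9997, -0.0096, 0.0017], [-0.9921, -0.0201, -0.1237, 0.5567], [0.1235, 0.0122, -0.9923, 1.4315], [0.0, 0.0, 0.0, 1.0]]
```

View pics/scene0.png

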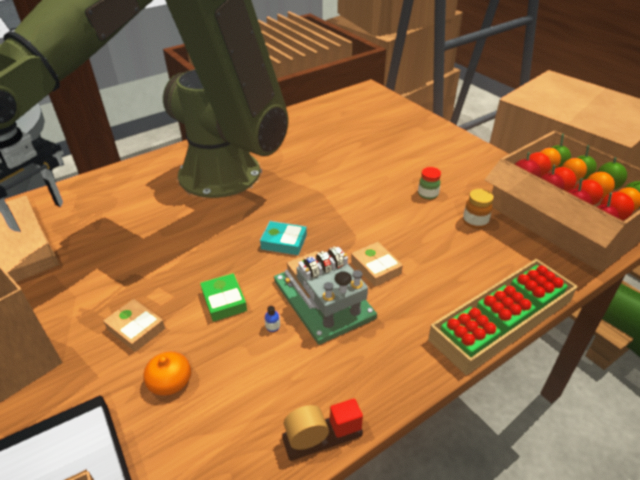

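View pics/top0.png

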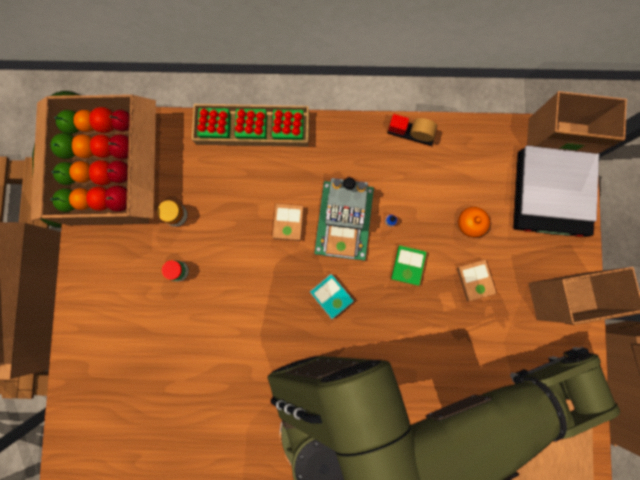

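The scene view shows the coder at about (325,290). In the top view it is at (345,220), its front pointing down the image towards the robot, the carton at (342,240) and the knob at (349,184). Spare carton at (289,222), ink at (392,220).

```bash
cat > h.py <<'E'
import numpy as np,cv2
from station import ctrl
def ray(c,uv,z):
    K,T=np.array(c["intrinsics"]),np.array(c["camera_from_world"]);R,t=T[:3,:3],T[:3,3]
    o=-R.T@t;d=R.T@np.linalg.inv(K)@np.array([uv[0],uv[1],1.]);return o+d*(z-o[2])/d[2]
def proj(c,p):
    T=np.array(c["camera_from_world"]);q=np.array(c["intrinsics"])@(T[:3,:3]@np.array(p)+T[:3,3]);return q[:2]/q[2]
def crop(c,x,y,w,h,s,f):
    im=c["color"][y:y+h,x:x+w,::-1];cv2.imwrite(f,cv2.resize(im,None,fx=s,fy=s,interpolation=cv2.INTER_CUBIC))
E
python3 - <<'E'
from h import *
c=ctrl.camera("top");w=ctrl.camera("wrist")
im=c["color"];hsv=cv2.cvtColor(im,cv2.COLOR_RGB2HSV)
m=cv2.inRange(hsv,(50,50,30),(95,255,140));r=np.zeros_like(m);r[165:275,305:385]=m[165:275,305:385]
pts=cv2.findNonZero(r).reshape(-1,2)
W=np.array([ray(c,p,.02)[:2] for p in pts],np.float32)
rect=cv2.minAreaRect(W);print(len(pts),rect)
k=cv2.inRange(hsv,(0,0,0),(180,255,45));kr=np.zeros_like(k);kr[170:200,335:365]=k[170:200,335:365]
M=cv2.moments(kr,True);print("knob",M['m00'],ray(c,(M['m10']/M['m00'],M['m01']/M['m00']),.15))
a=crop(c,305,165,80,110,5,"pics/a.png");T=w["camera_from_world"];print(-T[:3,:3].T@T[:3,3],T.round(3).tolist(),w["intrinsics"][0,0])
A=np.vstack([cv2.imread("pics/a.png")]);s=ctrl.camera("scene");crop(s,270,230,110,110,5,"pics/b.png")
B=cv2.imread("pics/b.png");B=cv2.resize(B,(400,550)) if 0 else B[:550]
A=cv2.resize(A,(250,344));cv2.imwrite("pics/ab.png",np.hstack([np.vstack([A,np.zeros((206,250,3),np.uint8)]),B]))
E
```

```text
815 ((0.6059808731079102, -0.04257524758577347), (0.1463177353143692, 0.21428045630455017), 83.6264877319336)
knob 103.0 [ 0.68575546 -0.05074039  0.15      ]
[ 0.28948461 -0.47366056  0.38409539] [[0.395, -0.919, -0.001, -0.549], [-0.884, -0.381, 0.27, -0.028], [-0.248, -0.106, -0.963, 0.391], [0.0, 0.0, 0.0, 1.0]] 386.7026244916724
```

View pics/ab.png

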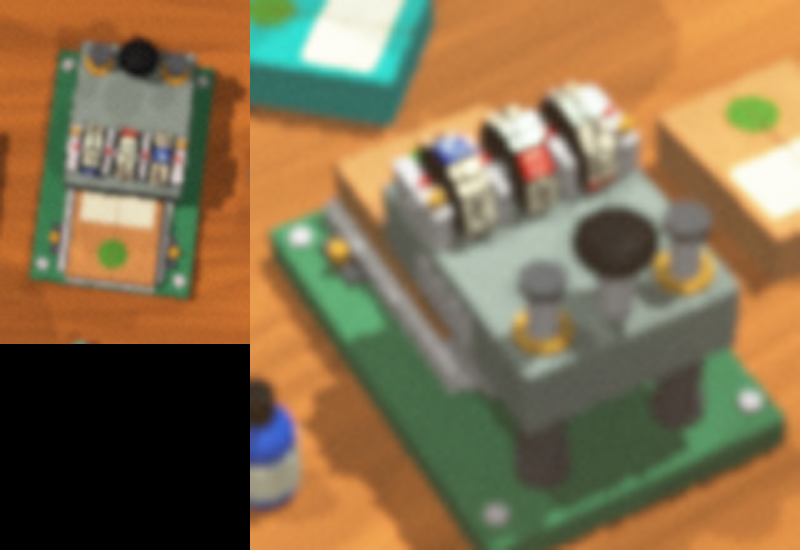

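Coder at about (0.605, -0.042), yaw about -0.11; the base measures 214x146 mm and the knob is 80 mm from its centre, both consistent with the given sizes. Next I move above the wheels with the gripper closed, finger thickness along the rolling direction.

```bash
python3 -m pendant '[[[1.9,2.3,0.3],0.053],[[1.9,2.3,0.2],0.053],[[1.9,2.3,0.2],0.053],[[1.9,2.3,0.2],0.053],[[1.9,2.3,0.2],0.053],[[1.9,2.3,0.2],0.053],[[1.9,2.3,0.2],0.053],[[1.9,2.3,0.2],0.053],[[1.9,2.3,0.2],0.053],[[1.9,2.3,0.2],0.053],[[1.9,2.3,0.2],0.053],[[1.9,2.3,0.2],0.053],[[1.9,2.3,0.2],0.053],[[1.9,2.3,0.2],0.053],[[1.9,2.3,0.2],0.053],[[1.9,2.3,0.2],0.053],[[1.9,2.3,0],0.053],[[1.9,2.3,0],0.053],[[1.9,2.3,0],0.053],[[1.9,2.3,0],0.053]]' 0 20
python3 - <<'E'
from h import *
w=ctrl.camera("wrist");cv2.imwrite("pics/w1.png",w["color"][:,:,::-1])
print(ctrl.get_obs()["force"])
E
```

```text
time_s: 1.92
ee_pos: [0.5978, -0.044, 0.2383]
eef_rot: [-3.141, 0.0, 1.469]
force: [-0.1, -0.9, 1.1]
grip_width: 0.0003
grip_force: 0.0
[ 2.9966611   3.79018117 -0.02688272]
```

View pics/w1.png

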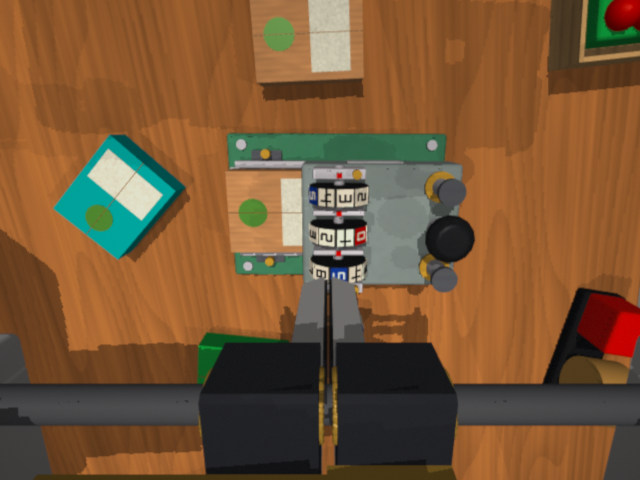

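View zoom.

The wrist view shows the left, middle and right wheels at rows 197, 236 and 270, red index marks at column 339 and the knob at (450,238). I'll zoom in to read the digits.

```bash
python3 - <<'E'
from h import *
w=ctrl.camera("wrist");crop(w,290,155,100,140,4,"pics/z1.png")
for n,p,z in[("FLcorner",(228,134),.02),("RLcorner",(446,134),.02),("screwFL",(241,145),.02),("screwRL",(432,146),.02),("screwFR",(248,267),.02),("knob",(450,238),.15),("postL",(450,193),.138),("postR",(441,278),.138),("m1",(339,175),.125),("m2",(338,213),.125),("m3",(338,250),.125)]:
    print(n,ray(w,p,z).round(4))
E
```

```text
FLcorner [0.509  0.0456 0.02  ]
RLcorner [0.7238 0.0251 0.02  ]
screwFL [0.5201 0.0339 0.02  ]
screwRL [0.7098 0.0148 0.02  ]
screwFR [ 0.5077 -0.0944  0.02  ]
knob [ 0.6877 -0.0429  0.15  ]
postL [ 0.6916 -0.0126  0.138 ]
postR [ 0.6841 -0.078   0.138 ]
m1 [0.6129 0.0065 0.125 ]
m2 [ 0.6097 -0.0223  0.125 ]
m3 [ 0.607 -0.052  0.125]
```

View pics/z1.png

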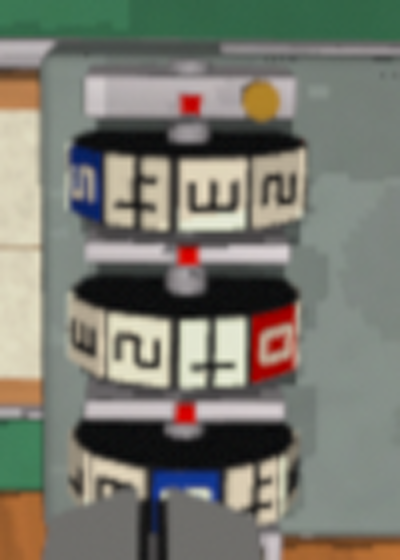

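The left wheel reads about 3.3 (it sits between clicks, rolled rearward), the middle about 1.3 and the right 5. So left needs about +9.7 mm, middle about -19 mm and right about +29 mm. I start with the left wheel.

```bash
python3 -m pendant '[[[0.2,1.2,-1.5],0],[[0.2,1.2,-2],0],[[0.3,1.1,-2],0],[[0,0,-2.0],0],[[0,0,-1.5],0],[[0,0,0],0],[[0,0,0],0],[[0,0,0],0]]'; python3 -m pendant '[[[0,0,-0.1],0],[[0,0,-0.1],0],[[0,0,-0.1],0],[[0,0,0],0],[[0,0,0],0]]'
```

```text
time_s: 2.68
ee_pos: [0.6045, -0.0107, 0.1497]
eef_rot: [3.14, -0.0, 1.465]
force: [-0.5, 0.5, -0.9]
grip_width: 0.0004
grip_force: 0.0
time_s: 3.1
ee_pos: [0.6041, -0.0103, 0.1456]
eef_rot: [3.141, -0.0, 1.466]
force: [-0.4, -0.8, -0.1]
grip_width: 0.0003
grip_force: 0.0
```

```bash
d(){ grep -E "ee_pos|force: \["; }
python3 -m pendant '[[[0,0.1,-0.1],0],[[0,0,-0.1],0],[[0,0,-0.1],0],[[0,0,0],0],[[0,0,0],0]]'|d; python3 -m pendant '[[[0,0,-0.1],0],[[0,0,0],0],[[0,0,0],0]]' |d;python3 -m pendant '[[[0,0,-0.1],0],[[0,0,0],0],[[0,0,0],0]]'|d
```

```text
ee_pos: [0.6041, -0.0093, 0.1424]
force: [-0.6, 0.4, 0.6]
ee_pos: [0.6041, -0.0093, 0.1414]
force: [-0.1, -0.0, -0.8]
ee_pos: [0.6041, -0.0093, 0.1404]
force: [-0.0, 0.5, -0.5]
```

```bash
d(){ grep -E "force: \[|ee_pos"; }
python3 -m pendant '[[[0,0,-0.1],0],[[0,0,0],0],[[0,0,0],0]]'|d; python3 -m pendant '[[[0,0,-0.1],0],[[0,0,0],0],[[0,0,0],0]]' |d;python3 -m pendant '[[[0,0,-0.1],0],[[0,0,0],0],[[0,0,0],0]]'|d
```

```text
ee_pos: [0.6041, -0.0093, 0.1395]
force: [-0.5, -0.4, 0.6]
ee_pos: [0.6044, -0.0094, 0.1392]
force: [-0.8, 0.4, 6.9]
ee_pos: [0.6046, -0.0093, 0.1388]
force: [-3.0, 0.4, 10.5]
```

```bash
d(){ grep -E "force: \[|ee_pos"; }
python3 -m pendant '[[[0,0,0.04],0],[[0,0,0],0]]'|d; python3 -m pendant '[[[0.16,-0.015,0],0],[[0.16,-0.02,0],0],[[0.16,-0.015,0],0],[[0,0,0],0]]' |d;python3 -m pendant '[[[0.16,-0.015,0],0],[[0.16,-0.02,0],0],[[0.16,-0.015,0],0],[[0,0,0],0]]' |d
```

```text
ee_pos: [0.6046, -0.0093, 0.1391]
force: [-1.8, 0.8, 9.8]
ee_pos: [0.61, -0.0099, 0.1394]
force: [1.1, 0.3, 10.6]
ee_pos: [0.6147, -0.0104, 0.1392]
force: [0.5, 0.2, 9.5]
```

```bash
python3 - <<'E'
from h import *
w=ctrl.camera("wrist");crop(w,270,140,160,140,4,"pics/z2.png")
E
```

```text
(no output)
```

View pics/z2.png

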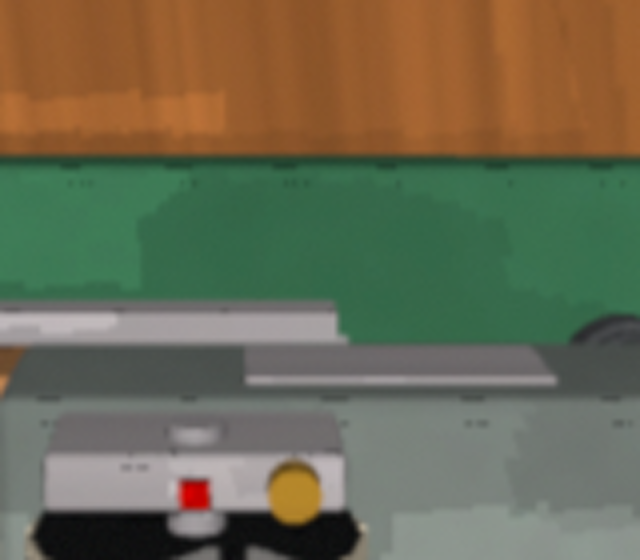

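```bash
d(){ grep -E "force: \[|ee_pos"; }
python3 -m pendant '[[[0,0,0.4],0],[[0,0,0.8],0],[[0,-1.5,0],0],[[0,-1.45,0],0],[[0,0,-0.4],0],[[0,0,-0.4],0],[[0,0,-0.15],0],[[0,0,0],0],[[0,0,0],0]]'|d
python3 - <<'E'
from h import *
w=ctrl.camera("wrist");crop(w,250,190,160,120,5,"pics/z3.png")
E
```

```text
ee_pos: [0.6136, -0.0396, 0.1401]
force: [-0.5, 0.3, 0.8]
```

View pics/z3.png

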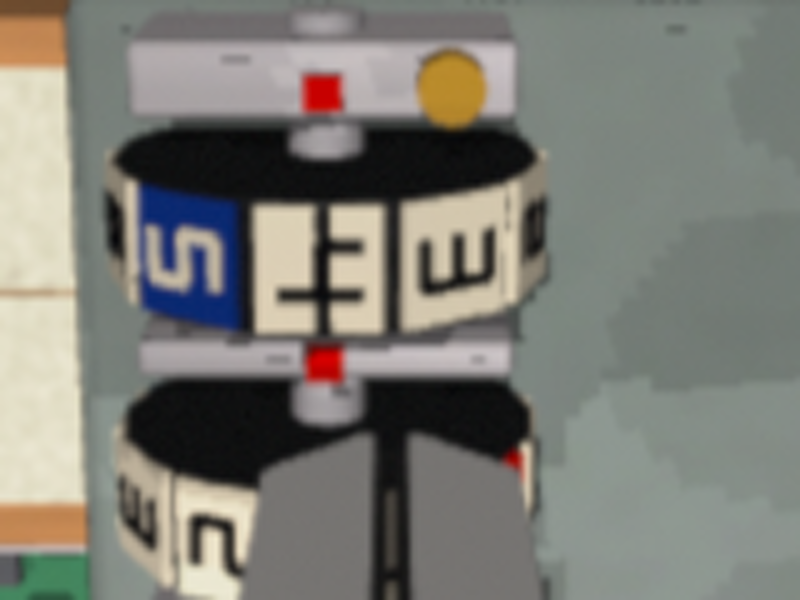

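The left wheel sits at 4, centred in its click: the cell is at column 322, under the mark at 322. The fingertip is over the middle wheel, 7 mm to the rear of the axle. I press and roll it towards the front.

```bash
d(){ grep -E "force: \[|ee_pos"; }
python3 -m pendant '[[[0.05,0,-0.08],0],[[0,0,0],0],[[0,0,0],0]]'|d; python3 -m pendant '[[[0,0,-0.06],0],[[0,0,0],0],[[0,0,0],0]]' |d
```

```text
ee_pos: [0.6142, -0.0397, 0.1395]
force: [0.3, 0.3, -0.1]
ee_pos: [0.6143, -0.0398, 0.1391]
force: [0.5, 0.8, 0.7]
```

```bash
d(){ grep -E "force: \[|ee_pos"; }
python3 -m pendant '[[[0,0,-0.05],0],[[0,0,0],0],[[0,0,0],0]]'|d; python3 -m pendant '[[[0,0,-0.04],0],[[0,0,0],0],[[0,0,0],0]]' |d
```

```text
ee_pos: [0.6144, -0.0398, 0.1388]
force: [0.4, 0.6, 4.2]
ee_pos: [0.6146, -0.0398, 0.1387]
force: [0.9, 0.8, 5.7]
```

```bash
d(){ grep -E "force: \[|ee_pos"; }
python3 -m pendant '[[[-0.16,0.015,-0.01],0],[[-0.16,0.015,0],0],[[-0.16,0.015,0],0],[[-0.16,0.02,0],0],[[0,0,0],0]]'|d; python3 -m pendant '[[[-0.16,0.015,0],0],[[-0.16,0.02,0],0],[[-0.16,0.015,0],0],[[-0.16,0.02,0],0],[[-0.16,0.015,0],0],[[0,0,0],0]]' |d
python3 - <<'E'
from h import *
w=ctrl.camera("wrist");im=w["color"].astype(int)
hsv=cv2.cvtColor(w["color"],cv2.COLOR_RGB2HSV)
m=cv2.inRange(hsv,(0,150,80),(6,255,255))|cv2.inRange(hsv,(174,150,80),(180,255,255))
n,l,s,c=cv2.connectedComponentsWithStats(m)
for i in range(1,n):
    if s[i,4]>10 and 200<c[i,0]<450: print(s[i],c[i].round(1))
E
```

```text
ee_pos: [0.6086, -0.0392, 0.1394]
force: [1.7, 0.6, 10.3]
ee_pos: [0.5998, -0.0383, 0.1388]
force: [-3.4, 0.6, 9.0]
[338 205   8   8  60] [341.5 208.5]
[338 260   7   7  49] [341. 263.]
[355 288   8  24 108] [359.8 297.3]
```

```bash
d(){ grep -E "force: \[|ee_pos"; }
python3 -m pendant '[[[0,0,0.4],0],[[0,0,0.8],0],[[0,-1.5,0],0],[[0,-1.55,0],0],[[0,0,0],0],[[0,0,0],0]]'|d
cat > red.py <<'E'
from h import *
w=ctrl.camera("wrist")
hsv=cv2.cvtColor(w["color"],cv2.COLOR_RGB2HSV)
for nm,m in(("red",cv2.inRange(hsv,(0,150,60),(6,255,255))|cv2.inRange(hsv,(174,150,60),(180,255,255))),("blue",cv2.inRange(hsv,(108,130,50),(125,255,255)))):
    n,l,s,c=cv2.connectedComponentsWithStats(m)
    for i in range(1,n):
        if s[i,4]>10 and 200<c[i,0]<450: print(nm,s[i],c[i].round(1))
E
python3 red.py
```

```text
ee_pos: [0.5997, -0.0698, 0.1498]
force: [-0.1, -0.5, 0.5]
red [332 141   7   7  47] [335.  143.9]
red [331 197   8   7  51] [334.8 200. ]
red [330 222  26  27 409] [342.3 234.4]
red [338 233  11   6  65] [342.9 235.5]
red [331 254   7   8  45] [334.2 257.4]
blue [299 161  21  29 357] [310.  174.7]
blue [343 278   5   3  12] [345.1 278.9]
```

```bash
d(){ grep -E "force: \[|ee_pos"; }
python3 -m pendant '[[[-0.33,0.18,-0.4],0],[[0,0,-0.4],0],[[0,0,-0.2],0],[[0,0,-0.07],0],[[0,0,0],0],[[0,0,0],0]]'|d;python3 -m pendant '[[[0,0,-0.05],0],[[0,0,0],0],[[0,0,0],0]]' |d
```

```text
ee_pos: [0.5965, -0.0669, 0.1392]
force: [-0.7, -0.3, -0.0]
ee_pos: [0.5966, -0.067, 0.139]
force: [-0.6, 1.0, 3.1]
```

```bash
d(){ grep -E "force: \[|ee_pos"; }
python3 -m pendant '[[[0,-0.1,-0.03],0],[[0,0,0],0],[[0,0,0],0]]' |d
python3 -m pendant '[[[0.16,-0.015,0],0],[[0.16,-0.015,0],0],[[0.16,-0.015,0],0],[[0.16,-0.02,0],0],[[0,0,0],0]]'|d; python3 -m pendant '[[[0.16,-0.015,0],0],[[0.16,-0.02,0],0],[[0.16,-0.015,0],0],[[0.16,-0.02,0],0],[[0.17,-0.015,0],0],[[0,0,0],0]]' |d;python3 red.py
```

```text
ee_pos: [0.5967, -0.0678, 0.1389]
force: [-2.4, 3.5, 6.1]
ee_pos: [0.6038, -0.0685, 0.1395]
force: [1.4, 2.2, 9.1]
ee_pos: [0.6114, -0.0696, 0.1387]
force: [0.9, 1.4, 5.2]
red [308 144   8   8  61] [311.4 147.4]
red [309 203   7   8  56] [312.  206.5]
red [306 230  28  28 471] [319.6 243.1]
red [314 241  12   7  74] [319.6 244.4]
red [309 263   8   8  52] [312.6 266.8]
blue [274 166  21  30 375] [284.8 180.6]
blue [327 354   2  17  29] [327.6 363. ]
```

```bash
d(){ grep -E "force: \[|ee_pos"; }
python3 -m pendant '[[[0,0,0.5],0],[[-0.75,0.1,0],0],[[-0.73,0.08,0],0],[[0,0,-0.3],0],[[0,0,-0.13],0],[[0,0,-0.03],0],[[0,0,0],0],[[0,0,0],0]]'|d;python3 -m pendant '[[[0,0,-0.04],0],[[0,0,0],0],[[0,0,0],0]]' |d;
```

```text
ee_pos: [0.5961, -0.0678, 0.1389]
force: [-2.8, -0.0, 3.5]
ee_pos: [0.5963, -0.0678, 0.1388]
force: [-5.2, 0.3, 6.4]
```

```bash
d(){ grep -E "force: \[|ee_pos"; }
python3 -m pendant '[[[0.16,-0.015,0],0],[[0.16,-0.015,0],0],[[0.16,-0.015,0],0],[[0.16,-0.02,0],0],[[0,0,0],0]]'|d; python3 -m pendant '[[[0.16,-0.015,0],0],[[0.16,-0.02,0],0],[[0.16,-0.015,0],0],[[0.16,-0.02,0],0],[[0.17,-0.015,0],0],[[0,0,0],0]]' |d; python3 -m pendant '[[[0,0,0.5],0],[[0,-1.5,1.3],0],[[-0.3,-2.5,1.3],0],[[-0.3,-2.5,0],0],[[0,0,0],0],[[0,0,0],0]]'|d
python3 - <<'E'
from h import *
w=ctrl.camera("wrist");crop(w,220,110,200,150,4,"pics/z4.png")
E
```

```text
ee_pos: [0.6037, -0.0686, 0.1395]
force: [0.6, -1.3, 9.2]
ee_pos: [0.6113, -0.0694, 0.1387]
force: [0.6, 0.2, 4.4]
ee_pos: [0.6044, -0.135, 0.1692]
force: [-0.5, 0.3, -0.7]
```

View pics/z4.png

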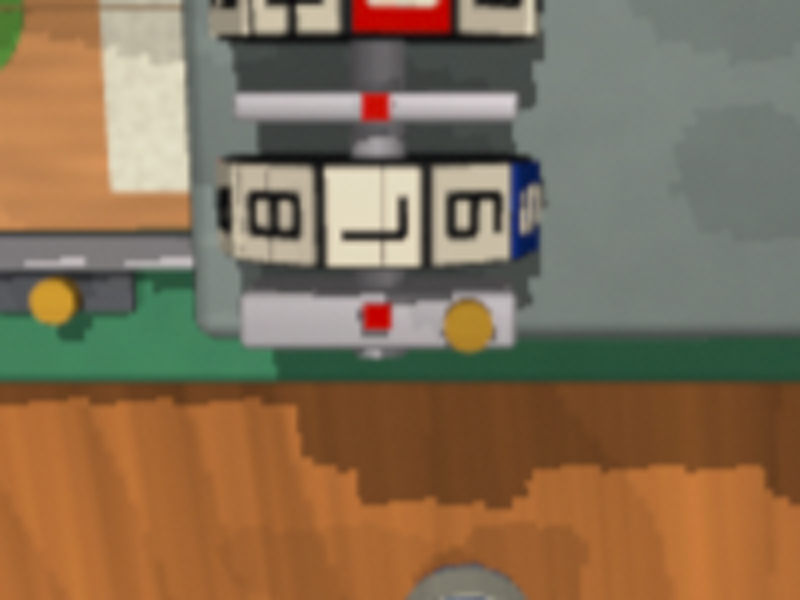

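The right wheel sits at 7, centred (375 against 376). The middle wheel's red 0 is still about 0.18 rad to the rear (401 against 376), so I roll it about 4.4 mm forward.

```bash
d(){ grep -E "force: \[|ee_pos"; }
python3 -m pendant '[[[0.2,3.2,0],0],[[0.2,3.2,0],0],[[0.06,3.17,0],0],[[0,0,-1.0],0],[[0,0,-1.0],0],[[0,0,-0.7],0],[[0,0,-0.2],0],[[0,0,-0.07],0],[[0,0,0],0],[[0,0,0],0]]'|d;python3 -m pendant '[[[0,0,-0.05],0],[[0,0,0],0],[[0,0,0],0]]' |d;
```

```text
ee_pos: [0.6093, -0.0392, 0.1396]
force: [0.0, 1.4, 2.3]
ee_pos: [0.6094, -0.0391, 0.1395]
force: [-1.2, -0.9, 4.7]
```

```bash
d(){ grep -E "force: \[|ee_pos"; }
python3 -m pendant '[[[0,0,-0.02],0],[[-0.15,0.015,0],0],[[-0.15,0.015,0],0],[[-0.14,0.015,0],0],[[0,0,0],0],[[0,0,0],0]]'|d;
python3 -m pendant '[[[0,0,0.5],0],[[0,-2,1.3],0],[[0,-3,1.3],0],[[0,-3,0],0],[[0,0,0],0],[[0,0,0],0]]'|d
python3 red.py
```

```text
ee_pos: [0.605, -0.0386, 0.1396]
force: [-1.6, -0.9, 6.2]
ee_pos: [0.6045, -0.1193, 0.1697]
force: [-0.1, 0.4, -0.3]
red [312  44   7   7  48] [315.1  46.9]
red [313 102   7   7  49] [316. 105.]
red [303 123  26  26 420] [315.6 135.4]
red [310 133  12   6  72] [315.5 135.5]
red [314 162   6   7  42] [316.5 165. ]
red [314 212   6   7  36] [316.6 215.2]
blue [281  61  19  29 341] [290.9  75.2]
blue [350 178   7  23  77] [352.2 188.9]
blue [338 277  12   5  24] [343.4 278.6]
blue [327 280   3  28  62] [327.7 293. ]
```

The middle wheel is now centred at 0 (315.6 against 316), so the code is 4 0 7. Next, the carton's front face and the clearance to the turquoise box.

```bash
cat > cart.py <<'E'
from h import *
c=ctrl.camera("top")
hsv=cv2.cvtColor(c["color"],cv2.COLOR_RGB2HSV)
ex=np.array([.9947,-.1028]);ey=np.array([.1028,.9947]);o=np.array([.607,-.039])
def cod(m,z):
    W=np.array([ray(c,p,z)[:2]-o for p in cv2.findNonZero(m).reshape(-1,2)]);return W@ex,W@ey
x0,y0,x1,y1=305,165,385,275
m=cv2.inRange(hsv,(5,60,60),(22,255,255));k=np.zeros_like(m);k[225:258,326:358]=m[225:258,326:358]
a,b=cod(k,.05);print("carton front",np.percentile(a,[0,1,3,10]),"y",np.percentile(b,[1,99]))
t=cv2.inRange(hsv,(83,130,60),(97,255,255));k=np.zeros_like(t);k[265:325,300:360]=t[265:325,300:360]
a,b=cod(k,.02);i=np.argmax(a);print("turq max x",a[i],b[i]);i=np.argmin(b);print("min y",a[i],b[i])
E
python3 cart.py
```

```text
carton front [-0.11702978 -0.11579303 -0.11386198 -0.10573036] y [-0.01328125  0.03907931]
turq max x -0.1806028509647519 0.02729742052049932
min y -0.18345601386350124 0.02694160638670211
```

```bash
d(){ grep -E "force: \[|ee_|eef"; }
python3 -m pendant '[[[-1.0,0.66,0],0.12],[[-1.0,0.66,0],0.12],[[-1.0,0.66,0],0.12],[[-1.0,0.66,0],0.12],[[-1.0,0.66,0],0.12],[[-1.0,0.66,0],0.12],[[-1.0,0.66,0],0.12],[[-1.0,0.66,0],0.12],[[-1.0,0.66,0],0.12],[[-1.0,0.66,0],0.12],[[-1.0,0.66,0],0.12],[[-1.0,0.67,0],0.12],[[-1.06,0.67,0],0.12],[[0,0,0],0.01],[[0,0,0],0],[[0,0,0],0]]'|d
python3 - <<'E'
from h import *
w=ctrl.camera("wrist");cv2.imwrite("pics/w5.png",w["color"][:,:,::-1])
o=ctrl.get_obs()["ee_pos"];print(proj(w,[o[0],o[1],.05]))
E
```

```text
ee_pos: [0.4748, -0.0319, 0.1701]
eef_rot: [-3.142, 0.0, 3.033]
force: [-0.5, -1.1, 0.2]
[326.82422773 233.46195419]
```

View pics/w5.png

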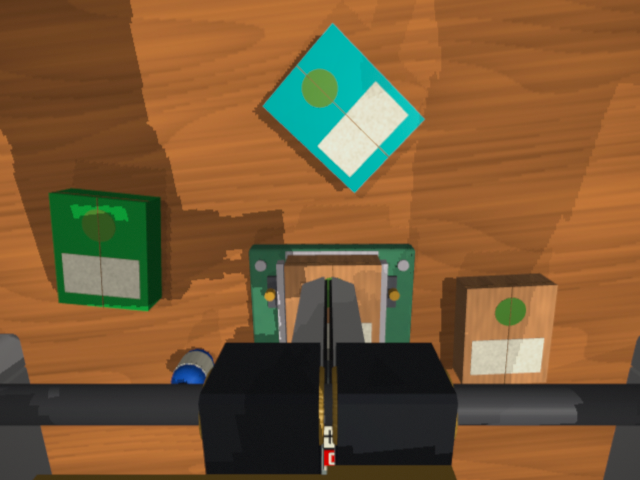

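The landing spot projects to (327,233), clear of the turquoise box's corner (352,190) and of the carton front edge at about row 260. I descend and push.

```bash
d(){ grep -E "force: \[|ee_|eef"; }
python3 -m pendant '[[[0,0,-3.5],0],[[0,0,-3.5],0],[[0,0,-3.2],0],[[0,0,-2.5],0],[[0,0,-0.5],0],[[0,0,0],0],[[0,0,0],0]]'|d
python3 -m pendant '[[[0.5,-0.05,0],0],[[0.5,-0.05,0],0],[[0.4,-0.04,0],0],[[0.3,-0.03,0],0],[[0.3,-0.03,0],0],[[0.3,-0.03,0],0],[[0.3,-0.03,0],0],[[0.3,-0.03,0],0],[[0.3,-0.03,0],0],[[0.3,-0.03,0],0],[[0.3,-0.03,0],0],[[0.3,-0.03,0],0],[[0.3,-0.03,0],0],[[0.2,-0.02,0],0],[[0.2,-0.02,0],0],[[0,0,0],0],[[0,0,0],0]]'|d
```

```text
ee_pos: [0.4751, -0.0323, 0.0391]
eef_rot: [-3.142, 0.001, 3.035]
force: [-0.7, 0.1, 0.0]
ee_pos: [0.5225, -0.0369, 0.038]
eef_rot: [-3.142, 0.0, 3.036]
force: [0.2, 0.7, 0.0]
```

```bash
d(){ grep -E "force: \[|ee_p"; }
python3 -m pendant '[[[0.15,-0.015,0],0],[[0.15,-0.015,0],0],[[0.1,-0.01,0],0]]'|d
python3 -m pendant '[[[0.1,-0.01,0],0],[[0.1,-0.01,0],0]]'|d
python3 -m pendant '[[[0.1,-0.01,0],0]]'|d
```

```text
ee_pos: [0.5264, -0.0373, 0.038]
force: [-1.9, 0.4, 1.4]
ee_pos: [0.527, -0.0373, 0.0379]
force: [-18.5, 1.0, 14.2]
ee_pos: [0.5271, -0.0373, 0.0379]
force: [-26.0, 1.1, 21.1]
```

```bash
d(){ grep -E "force: \[|ee_p"; }
python3 -m pendant '[[[-0.3,0.03,0],0],[[-1,0.1,0],0],[[-2,0.2,0],0],[[-1.2,0.1,0],0],[[0,0,3],0],[[0,0,4],0],[[0,0,4],0],[[0,0,3],0],[[-3,0,0],0],[[-3,0,0],0],[[0,0,0],0],[[0,0,0],0]]'|d
python3 - <<'E'
from h import *
w=ctrl.camera("wrist");cv2.imwrite("pics/w6.png",w["color"][:,:,::-1])
ex=np.array([.9947,-.1028,0]);ey=np.array([.1028,.9947,0]);o=np.array([.607,-.039,0])
for n,x,y,z in(("front home top",-.07,0,.05),("front home L",-.07,.04,.05),("front home R",-.07,-.04,.05),("baseFL",-.11,.075,.02),("baseFR",-.11,-.075,.02)):print(n,proj(w,o+x*ex+y*ey+[0,0,z]).round(1))
E
```

```text
ee_pos: [0.4241, -0.0333, 0.1787]
force: [-0.1, -0.2, 0.9]
front home top [342.1 351.7]
front home L [386.5 351.6]
front home R [297.6 351.8]
baseFL [420.6 296.8]
baseFR [262.  297.1]
```

View pics/w6.png

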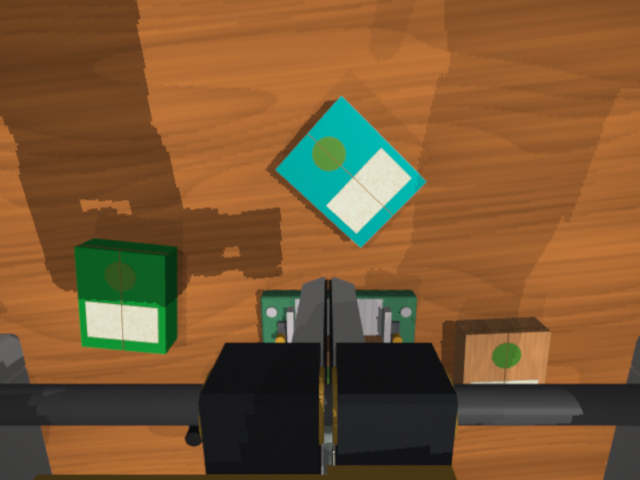

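The carton front no longer shows before the fingers; only bare bed is visible between the guides at rows 295–335. I move the arm aside and measure the front face numerically with the top camera.

```bash
d(){ grep -E "time|ee_p"; }
python3 -m pendant '[[[0,-3.5,0],0],[[0,-3.5,0],0],[[0,-3.5,0],0],[[0,-3.5,0],0],[[0,-3.5,0],0],[[0,-3.5,0],0],[[0,0,0],0]]'|d
python3 cart.py; python3 - <<'E'
from h import *
c=ctrl.camera("top");hsv=cv2.cvtColor(c["color"],cv2.COLOR_RGB2HSV)
ex=np.array([.9947,-.1028,0]);ey=np.array([.1028,.9947,0]);o=np.array([.607,-.039,0])
for y in(-.03,-.015,0,.015,.03):
    print(y,[(round(x,3),hsv[tuple(proj(c,o+x*ex+y*ey+[0,0,.05]).round().astype(int)[::-1])].tolist()) for x in np.arange(-.086,-.05,.004)])
E
```

```text
time_s: 21.02
ee_pos: [0.4247, -0.2481, 0.1775]
carton front [-0.11702978 -0.11545322 -0.11333882 -0.07021542] y [-0.04412157  0.03873828]
turq max x -0.16703421367549523 0.011531387894122247
min y -0.2281455112791517 -0.053816449446695856
-0.03 [(np.float64(-0.086), [4, 21, 186]), (np.float64(-0.082), [6, 21, 185]), (np.float64(-0.078), [6, 23, 179]), (np.float64(-0.074), [8, 37, 159]), (np.float64(-0.07), [13, 147, 146]), (np.float64(-0.066), [13, 164, 168]), (np.float64(-0.062), [13, 169, 174]), (np.float64(-0.058), [13, 164, 177]), (np.float64(-0.054), [14, 167, 179])]
-0.015 [(np.float64(-0.086), [8, 22, 188]), (np.float64(-0.082), [6, 19, 187]), (np.float64(-0.078), [5, 18, 184]), (np.float64(-0.074), [10, 41, 157]), (np.float64(-0.07), [11, 96, 144]), (np.float64(-0.066), [13, 165, 170]), (np.float64(-0.062), [14, 170, 176]), (np.float64(-0.058), [15, 167, 177]), (np.float64(-0.054), [20, 155, 158])]
0 [(np.float64(-0.086), [178, 22, 184]), (np.float64(-0.082), [4, 19, 185]), (np.float64(-0.078), [8, 21, 182]), (np.float64(-0.074), [7, 27, 171]), (np.float64(-0.07), [12, 128, 165]), (np.float64(-0.066), [13, 161, 188]), (np.float64(-0.062), [18, 161, 174]), (np.float64(-0.058), [28, 148, 145]), (np.float64(-0.054), [40, 158, 139])]
0.015 [(np.float64(-0.086), [4, 19, 186]), (np.float64(-0.082), [4, 19, 191]), (np.float64(-0.078), [2, 21, 192]), (np.float64(-0.074), [7, 37, 181]), (np.float64(-0.07), [12, 81, 164]), (np.float64(-0.066), [13, 163, 194]), (np.float64(-0.062), [13, 165, 204]), (np.float64(-0.058), [14, 163, 204]), (np.float64(-0.054), [14, 162, 201])]
0.03 [(np.float64(-0.086), [2, 17, 207]), (np.float64(-0.082), [4, 20, 209]), (np.float64(-0.078), [5, 21, 205]), (np.float64(-0.074), [9, 44, 181]), (np.float64(-0.07), [11, 102, 168]), (np.float64(-0.066), [13, 156, 183]), (np.float64(-0.062), [13, 163, 205]), (np.float64(-0.058), [14, 163, 206]), (np.float64(-0.054), [13, 163, 210])]
```

The carton's front edge is at coder x = -0.070 and straight, so it is home. Now the knob.

```bash
d(){ grep -E "time|ee_|eef|force: \["; }
python3 -m pendant '[[[2.63,2.01,0],0],[[2.63,2.01,0],0],[[2.63,2.01,0],0],[[2.63,2.01,0],0],[[2.63,2.01,0],0],[[2.63,2.01,0],0],[[2.63,2.01,0],0],[[2.63,2.01,0],0],[[2.63,2.01,0],0],[[2.63,2.01,0],0],[[0,0,0],0],[[0,0,0],0]]'|d; python3 red.py
```

```text
time_s: 22.12
ee_pos: [0.6877, -0.0396, 0.1767]
eef_rot: [3.141, -0.001, 3.039]
force: [-0.9, 0.1, 0.1]
red [295 115  25  26 400] [307.1 127.5]
red [304 122   6  12  61] [307.  127.4]
red [226 124   7   7  44] [229.  127.2]
red [277 125   7   6  41] [279.9 127.6]
red [333 125   7   7  42] [336.1 127.6]
red [384 125   6   7  41] [386.6 128.1]
blue [350  93  26  20 305] [362.1 103.7]
blue [246 162  24   6  71] [258.1 164. ]
```

```bash
d(){ grep -E "ee_|force: \["; }
python3 -m pendant '[[[0,-0.75,-0.8],0],[[0,0,-0.8],0],[[0,0,-0.6],0],[[0,0,-0.2],0],[[0,0,0],0],[[0,0,0],0]]'|d
python3 -m pendant '[[[0,0,-0.2],0],[[0,0,-0.2],0],[[0,0,-0.2],0],[[0,0,0],0],[[0,0,0],0]]'|d
python3 -m pendant '[[[0,0,-0.2],0],[[0,0,-0.2],0],[[0,0,0],0],[[0,0,0],0]]'|d
```

```text
ee_pos: [0.6872, -0.0499, 0.1542]
force: [-0.9, -0.5, 0.3]
ee_pos: [0.6876, -0.0498, 0.1496]
force: [-5.4, -0.1, 11.2]
ee_pos: [0.6876, -0.0498, 0.1458]
force: [-4.6, 0.3, 12.9]
```

```bash
d(){ grep -E "ee_|force: \["; }
python3 -m pendant '[[[0,0,-0.2],0],[[0,0,-0.2],0],[[0,0,-0.2],0],[[0,0,0],0],[[0,0,0],0]]'|d
python3 -m pendant '[[[0,0,-0.1],0],[[0,0,0],0],[[0,0,0],0]]'|d
python3 -m pendant '[[[0,0,-0.1],0],[[0,0,0],0],[[0,0,0],0]]'|d
```

```text
ee_pos: [0.6876, -0.0497, 0.14]
force: [-6.2, 0.3, 14.2]
ee_pos: [0.6876, -0.0498, 0.1391]
force: [-6.6, 0.7, 14.2]
ee_pos: [0.6876, -0.0498, 0.1383]
force: [-6.5, 0.7, 15.4]
```

```bash
d(){ grep -E "ee_|force: \["; }
python3 -m pendant '[[[0,0,-0.1],0],[[0,0,0],0],[[0,0,0],0]]'|d
python3 -m pendant '[[[0,0,-0.1],0],[[0,0,0],0],[[0,0,0],0]]'|d
```

```text
ee_pos: [0.6877, -0.0498, 0.1381]
force: [-8.9, 1.1, 20.5]
ee_pos: [0.6877, -0.0498, 0.1381]
force: [-12.3, 1.3, 26.4]
```

```bash
d(){ grep -E "time|ee_|force: \["; }
python3 -m pendant '[[[0,0,0],0],[[0,0,0],0],[[0,0,0],0],[[0,0,0],0],[[0,0,0],0]]'|d
python3 -m pendant '[[[0,0,0.2],0],[[0,0,0.3],0],[[0,0,0.5],0],[[0,0,0.7],0],[[0,0,1.5],0],[[0,0,2],0],[[0,0,2],0],[[0,0,0],0],[[0,0,0],0],[[0,0,0],0]]'|d; python3 red.py
python3 - <<'E'
from h import *
w=ctrl.camera("wrist");o=ctrl.get_obs();print(o["joint_vel"].round(3))
E
```

```text
time_s: 25.25
ee_pos: [0.6877, -0.0498, 0.1381]
force: [-13.0, 1.1, 26.0]
time_s: 26.08
ee_pos: [0.687, -0.0497, 0.2048]
force: [-0.4, 0.3, 0.5]
red [315 116  22  24 309] [325.4 127.2]
red [324 123   4  10  40] [325.5 127.5]
red [253 125   6   6  31] [255.1 127.6]
red [298 125   6   6  34] [300.4 127.6]
red [348 125   6   6  35] [350.4 127.6]
red [394 125   5   6  26] [396.  127.9]
blue [364  97  22  18 241] [374.2 106.7]
blue [270 159  21   5  52] [280.3 160.4]
[-0.002 -0.    -0.005  0.     0.003 -0.001]
```

```bash
python3 -c "
from station import ctrl
print(ctrl.hand_in())"
```

```text
the job is handed in; nothing more can be done
None
```

The job is handed in: the wheels read 4-0-7, the carton is home against the stop, and the label was stamped with about 26 N on the knob (roughly 12 N on the carton). The head was released after the stamp and the arm is clear, but I didn't measure the head's return height and the hand-in gave no verdict.

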